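# Uncover the filter turret and index it to its click

### The arm

A 6-joint arm with a two-finger parallel gripper is mounted at the origin on the work surface. World frame = base frame: x ahead of the robot, y to its left, z up, the work surface at z = 0. Lengths are in mm, angles in rad, forces in N, time in s.
With the tool pointing down it reaches from about 350 to 975 mm from the base axis. Payload 7.1 kg.
Tool frame: the origin (TCP) lies at the very end of the fingers, on their centre line; the grasp point (between the pads) lies tcp_to_grasp behind it (tcp_to_grasp is the distance from the TCP to the grasp point, in mm); z points along the fingers, x is the direction in which the jaws open and shut, and the axes are right-handed (so a half turn about z gives the same grasp; the last joint's range is limited). The gripper opens to 88 mm and grips with 3 to 60 N. Pads are 20 mm wide; open, the fingers measure 115 mm over their backs; the gripper's body (75 mm by 178 mm) begins 61 mm behind the grasp point.
Start: joints at [1.118, 0.423, 1.63, -0, 1.089, -0.019], TCP at [262.669, 567.106, 191.975] pointing down, gripper open.
Joint ranges: [-3, 3], [-0.9, 2.11], [0.09, 2.58], [-1.31, 4.45], [0.11, 2.69], [-2.54, 2.54]. Speed limits (rad/s): [2.39, 2.39, 3.01, 3.14, 3.14, 3.14].

### API

Orientations are given as a rotation vector (axis times angle).
In Python, from workcell import get_obs, get_image, close_job, recognise, mark_of, tcp_to_grasp gives the robot as it stands. The module is installed in compiled form; this text tells all that it offers.
- The arm moves only by the tool move_arm, never from a script. Its argument "motion" is a list of rows, each a list of 7 numbers: the shift along the world's x, y, z in mm, then the turn, a rotation vector about the world's x, y, z in rad, then the finger opening in mm, from 0 to 87.8. A call has 1 to 5 rows; each row is the pose to reach, as a shift and turn from the pose commanded when the call began; what a row does not reach only later rows make up. A row lasts 1/12 s, in which the tool goes at most 41.7 mm and 7.16 degrees, less where a joint would pass 70% of its speed; a pose out of reach is approached as far as the arm can. A call with a gripper value outside its range is refused whole. The fingers move at their own pace and stop on an object; the grip force is fixed at half the most. Time passes only in rows, so rows that repeat a pose let the fingers close. It gives the time, the measured TCP pose, the force and the opening at its end, in the units of the state.
- get_obs(): the state, without advancing time (a new reading comes with each control period).
- get_image(name): name is "side" or "top" or "wrist"; returns a dict with "color" (400x640x3 uint8, red, green, blue), "mtx" (3x3 intrinsics, pixels), "k1" (the pictures are not rectified: a ray, as slopes to the right and down, at radius r is drawn at 1 + k1 r^2 times it, then the intrinsics apply), "camera_from_world" (4x4, takes a point from world to camera coordinates). Camera axes: x right, y up, looking along -z (the intrinsics and any distortion apply to the point x, -y, -z); pixel columns grow to the right and rows downward; lengths in mm; the calibration is good to about 2 mm. A picture is of the moment at which its call begins. There is no depth.
- close_job(): hands the job in, once; it reports no verdict.
Trained networks look in a picture, given as the dict that the camera call returned (one of the last four; its "shot" number tells which), for a name from the list of things; names that differ only in an ending like _2 or _b are one class to them, and where a whole thing is asked for, a point or a joint stands for the part that bears it (a point fixed in the world has none). Each returns a list of dicts, best first, with "p" (0 to 1); they miss things now and then, are a little off and sometimes report something else, mostly with a low value. They report only what shows in the picture. A call takes as long as a camera call. They do not tell look-alikes from the thing itself.
- recognise(picture, label): "bbox" ([centre column, centre row, width, height] in pixels, round what is visible of it).
- mark_of(picture, label): "location" ([row, column] in pixels: a listed point, or the origin of a listed thing).
The state is a dict: "t": time; "qpos": joint angles; "qvel": joint speeds; "joint_torque": joint torques, N m; "ee_pos": TCP position; "orientation": TCP orientation; "ft_force": force on the tool from outside, world axes, zero at the start; "moment": the same for the moment, N m; "width": finger opening in mm.
Only numpy, scipy, OpenCV 4.12 (cv2) and the standard library are available. Lean on these libraries where they do the work, as an engineer would, in place of code of your own. Each camera call takes 0.05 s, during which the arm holds its last target. There are 200 camera calls.

### The job

Lift the white dust cover off the filter turret and set it down gently, right way up, fully on the round cork mat. The turret was left between two positions: by its black wing grip turn it counter-clockwise (seen from above) until the next position clicks home, stop at that first click, and let go. Leave the slide box, the spare objective and the screwdriver where they are.

Things in the scene. Friction and masses are not known exactly. Their poses are not given: they have to be found in the camera images.
- stand: fixed filter-turret housing: black round drum 210 mm across, top face 50 mm above the bench, on an aluminium foot plate (236 x 90 x 10 mm along its x and y). A raised lip round the edge (inner radius 99 mm, 8 mm high above the top face) locates the cover. Origin: centre of its underside on the bench; z is the turret's axis.
- turret_grip (a point): point on the turret axis at the height to grip its wing, 84 mm above the bench. The wing is a black bar across the disc, 120 mm long (this point's x), 16 mm thick (y), top at 96 mm with a white line. The aluminium disc (172 mm across, four coloured windows) has its top at 56 mm; a hub 44 mm across under the wing reaches 60 mm. All hidden under the cover at the start.
- turret (a joint): turret angle in its housing, rad, counter-clockwise positive; 0: wing along the housing's x. Starts between -1.15 and -0.55. The catch's place varies and cannot be seen: the next click lies somewhere in -0.2 to 0.2. Friction about 0.1 N m holds it anywhere; within 3 degrees of the click it is drawn in, and 0.4 to 0.5 N m turns it out again. Over 0.5 is run past, under -1.33 turned back.
- catch (a joint): travel of the sprung ball catch hidden inside the housing, m: about 0.0005 while it rides on the track between clicks, about 0.004 when it has clicked home in a notch (over 0.0025 counts as home).
- cover: loose dust cover: white upside-down round tub, 191 mm outside diameter, wall 4 mm, 65 mm high, open below, 0.3 kg, resting inside the lip on the housing's top face over the turret. Origin: centre of its lower rim, z up.
- cover_knob (a point): centre of the cover's black round knob, 36 mm diameter and 26 mm high, on a thinner neck 10 mm high; 88 mm above the cover's lower rim, on its axis.
- mat: fixed round cork mat 250 mm across, 4 mm thick. Origin: centre of its underside on the bench.
- slide_box: bystander: blue slide box 75 x 100 x 34 mm. Origin: centre of underside.
- objective: bystander: brass microscope objective standing upright, 38 mm across, 66 mm tall. Origin: centre of underside.
- driver: bystander: screwdriver 170 mm long lying on the bench along its x.
There are look-alikes about, which are no part of the job. There is more than one size of the cover; the job needs the largest.

How it is judged (in metres and radians):
On the way, in this order (a step that is already met when the one before it is completed fails the run):
1. the cover stands upright on the cork mat, released (horizontal distance between cover and mat below 0.03 m and height (world z) of cover between 0 and 0.01 m and angle between cover's own z axis and vertical below 0.08 rad and contact force between the fingers and cover below 0.1 N), for 0.2 s.
2. the turret has clicked home at the first position counter-clockwise (value of joint turret between -0.3 and 0.3 rad and value of joint catch above 0.0025 m), for 0.2 s.
At the end, for the whole second after the job is handed in: The cover stands right way up on the mat (within 30 mm of its centre, tilt under 0.08 rad), at rest; the turret is at rest with its catch home in the notch (catch over 2.5 mm, turret between -0.3 and 0.3 rad); the bystanders are within 30 mm of where they were (all of step 1 and all of step 2 and linear speed of cover below 0.02 m/s and velocity of joint turret between -0.05 and 0.05 rad/s and distance of each of slide_box, objective, driver from where it was at the start of the episode below 0.03 m); the robot touches nothing.
It fails at once if the cover is dropped (falls free faster than 0.5 m/s) (linear speed of cover above 0.5 m/s and contact force between the fingers and cover below 0.1 N).
It fails at once if the turret runs past the first click (value of joint turret above 0.5 rad).
It fails at once if the turret is turned clockwise, back to the previous click (value of joint turret below -1.33 rad).
It fails at once if the slide box, objective or screwdriver is disturbed (moved over 30 mm) (distance of any of slide_box, objective, driver from where it was at the start of the episode above 0.03 m).
It also fails if it takes over 67 s, if anything falls off the work surface, if the arm or the gripper's body presses on something with over 40 N, if the wrist force passes 120 N, or if a joint passes its speed limit or range.

## Working session

There is one attempt and no reset: what is moved stays moved. The work goes in short steps, Python scripts to look and compute and a tool call to move; the robot and the scene stay as the last step left them, time stands still between calls to the robot, and variables do not carry over. Pictures are saved under pics/ and viewed, about 8 in all and at most 12, crops included, and the job is handed in when it is done.

Besides the shell and the picture viewer there is one more tool, called after "Request:" as name(argument=value, ...), one argument or row to a line, values as JSON. move_arm: Moves the arm, as the interface text tells. Its arguments: {"type":"object","properties":{"motion":{"type":"array"}},"required":["motion"]}

```bash
mkdir -p pics
cat > h.py <<'E'
import numpy as np, cv2
from workcell import *
def ray(p,row,col):
    K=p["mtx"];d=np.array([(col-K[0,2])/K[0,0],(row-K[1,2])/K[1,1]])
    u=d.copy()
    for _ in range(20): u=d/(1+p["k1"]*(u@u))
    T=np.array(p["camera_from_world"]);R=T[:3,:3]
    return -R.T@T[:3,3], R.T@np.array([u[0],-u[1],-1])
def atz(p,row,col,z):
    o,d=ray(p,row,col); return o+d*(z-o[2])/d[2]
def proj(p,X):
    K=p["mtx"];T=np.array(p["camera_from_world"]);c=T[:3,:3]@np.array(X)+T[:3,3]
    u=np.array([c[0],-c[1]])/-c[2];u=u*(1+p["k1"]*(u@u))
    return K[1,1]*u[1]+K[1,2],K[0,0]*u[0]+K[0,2]
def save(n,im): cv2.imwrite("pics/"+n,cv2.cvtColor(im,cv2.COLOR_RGB2BGR))
E
cat > a.py <<'E'
from h import *
print(tcp_to_grasp); o=get_obs(); print(o["ee_pos"],o["orientation"],o["t"])
for n in("top","side"):
    p=get_image(n); save(n+"0.png",p["color"])
    for l,z in(("cover",50),("cover_knob",138),("mat",0),("stand",0),("slide_box",0),("objective",0),("driver",8)):
        for r in mark_of(p,l)[:4]: print(n,l,round(r["p"],2),np.round(r["location"]),np.round(atz(p,*r["location"],z)))
E
python3 a.py
```

```text
18.700000000000003
[262.4525423  566.5811862  191.21912647] [ 2.64678099e+00  1.69087596e+00 -1.97738650e-03] 0.0
top cover 0.79 [313. 384.] [ 264. -234.   50.]
top cover 0.78 [225. 348.] [ 493. -146.   50.]
top cover 0.72 [250. 431.] [ 423. -362.   50.]
top cover_knob 0.96 [220. 349.] [ 491. -144.  138.]
top cover_knob 0.68 [247. 434.] [ 422. -351.  138.]
top cover_knob 0.61 [310. 390.] [ 272. -237.  138.]
top mat 0.67 [223. 234.] [511. 166.   0.]
top slide_box 0.92 [130. 204.] [784. 256.   0.]
top slide_box 0.7 [136. 366.] [ 758. -209.    0.]
top objective 0.5 [143. 312.] [740. -52.   0.]
top objective 0.33 [224. 232.] [510. 171.   0.]
side cover 0.95 [144. 374.] [ 428. -310.   50.]
side cover 0.75 [182. 428.] [ 291. -193.   50.]
side cover 0.7 [187. 343.] [ 493. -146.   50.]
side cover 0.68 [339. 166.] [765. 265.  50.]
side cover_knob 0.8 [164. 344.] [ 493. -136.  138.]
side cover_knob 0.8 [125. 375.] [ 435. -280.  138.]
side cover_knob 0.64 [164. 435.] [ 295. -165.  138.]
side mat 0.71 [323. 316.] [508. 176.   0.]
side slide_box 0.78 [338. 167.] [788. 249.   0.]
side objective 0.61 [218. 236.] [744. -50.   0.]
side driver 0.6 [169. 247.] [ 762. -206.    8.]
```

View pics/top0.png

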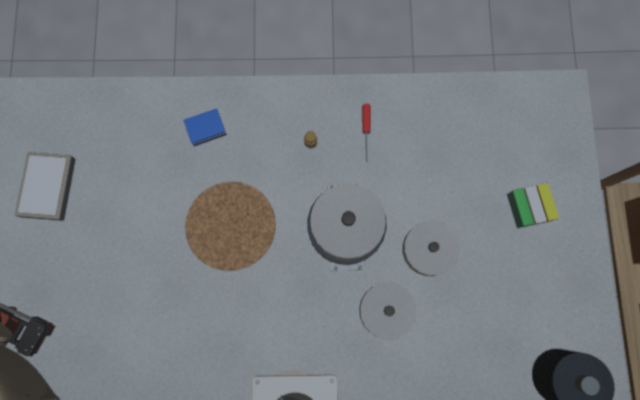

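View pics/side0.png

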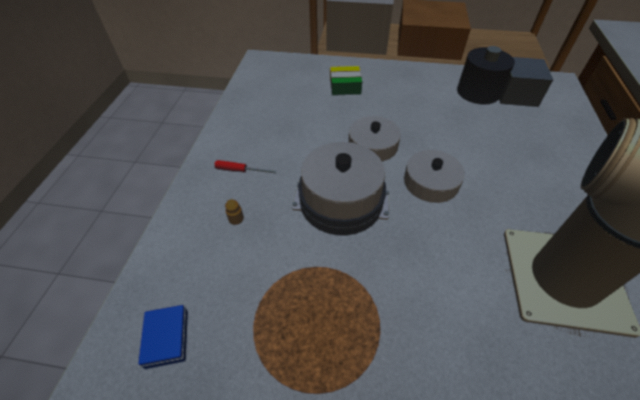

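Top view: candidate covers at (col 348, row 222), (432, 249) and (388, 311). The first is the largest, and it sits in the black drum on the foot plate, so it fits the description. The mat is at (231, 225), the driver at (366, 130), the objective at (310, 139) and the box at (205, 127). I'll confirm with a crop and triangulate the knob.

```bash
cat > b.py <<'E'
from h import *
T=get_image("top");S=get_image("side")
a=[r["location"] for r in mark_of(T,"cover_knob") if abs(r["location"][1]-349)<12][0]
b=[r["location"] for r in mark_of(S,"cover_knob") if abs(r["location"][1]-344)<12][0]
A=np.zeros((3,3));v=np.zeros(3)
for p,l in((T,a),(S,b)):
    o,d=ray(p,*l);d/=np.linalg.norm(d);M=np.eye(3)-np.outer(d,d);A+=M;v+=M@o
print("knob",np.linalg.solve(A,v),atz(T,*a,138),atz(S,*b,138))
for n,p in(("t",T),("s",S)):
    h=cv2.cvtColor(p["color"],cv2.COLOR_RGB2HSV)
    m=cv2.inRange(h,(5,90,60),(20,255,255));k,L,st,c=cv2.connectedComponentsWithStats(m)
    i=1+np.argmax(st[1:,4]);ct=cv2.findContours((L==i).astype(np.uint8),0,1)[0][0][:,0]
    P=np.array([atz(p,y,x,4)[:2] for x,y in ct]).astype(np.float32);print("mat",st[i,4],cv2.minEnclosingCircle(P),P.min(0)/2+P.max(0)/2)
    if n=="t":
        g=cv2.inRange(h,(0,0,120),(180,60,255))
c=np.hstack([cv2.resize(T["color"][160:350,290:470],(400,422),interpolation=2),cv2.resize(S["color"][100:290,285:465],(400,422),interpolation=2)])
save("c1.png",c)
E
python3 b.py
```

```text
knob [ 493.78800345 -141.22788563  130.34519845] [ 491.74265296 -140.70524253  138.        ] [ 493.91160967 -133.75106966  138.        ]
mat 4156 ((503.5672912597656, 172.34262084960938), 118.2777099609375) [504.6057  170.53943]
mat 12398 ((506.647216796875, 176.58700561523438), 123.43600463867188) [506.56085 176.648  ]
```

View pics/c1.png

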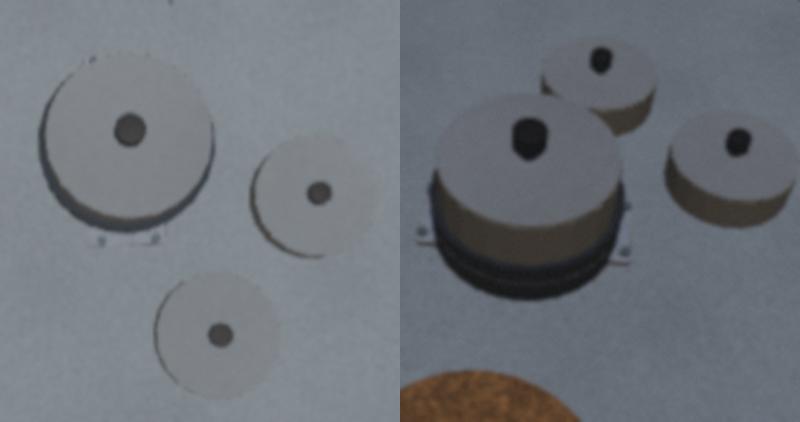

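The crop confirms it: the cover in the drum (top view col 349, row 219) is clearly larger than the other two, which stand loose on the bench. The knob is near (492, -139) and the mat near (505, 174). I'll fly over with the pose unchanged.

Request:
move_arm(
  motion=[
    [12,-36,2,0,0,0,80],
    [24,-72,4,0,0,0,80],
    [36,-108,6,0,0,0,80],
    [48,-144,8,0,0,0,80],
    [60,-180,8,0,0,0,80],
  ],
)

```text
t: 1.42
ee_pos: [323.0, 385.7, 200.4]
orientation: [-2.647, -1.692, -0.001]
ft_force: [0.1, 0.3, 0.5]
width: 80.0
```

Request:
move_arm(
  motion=[
    [12,-36,2,0,0,0,80],
    [24,-72,4,0,0,0,80],
    [36,-108,6,0,0,0,80],
    [48,-144,8,0,0,0,80],
    [60,-180,8,0,0,0,80],
  ],
)

```text
t: 1.83
ee_pos: [383.2, 205.6, 208.6]
orientation: [2.647, 1.692, 0.002]
ft_force: [0.0, -0.2, 0.7]
width: 80.0
```

Request:
move_arm(
  motion=[
    [12,-36,2,0,0,0,80],
    [24,-72,4,0,0,0,80],
    [36,-108,6,0,0,0,80],
    [48,-144,8,0,0,0,80],
    [60,-180,8,0,0,0,80],
  ],
)

```text
t: 2.25
ee_pos: [443.2, 25.2, 216.7]
orientation: [2.647, 1.691, 0.002]
ft_force: [-0.0, 0.5, -0.2]
width: 80.1
```

Request:
move_arm(
  motion=[
    [12,-38,0,0,0,0,80],
    [24,-76,0,0,0,0,80],
    [36,-114,0,0,0,0,80],
    [36,-114,0,0,0,0,80],
    [36,-114,0,0,0,0,80],
  ],
)

```text
t: 2.67
ee_pos: [478.9, -88.7, 215.9]
orientation: [-2.651, -1.686, -0.0]
ft_force: [-0.2, 0.1, 0.9]
width: 80.1
```

```bash
cat > c.py <<'E'
from h import *
p=get_image("wrist");save("w1.png",p["color"])
for z,l in((138,"cover_knob"),(0,"stand"),(0,"mat")):
    for r in mark_of(p,l)[:3]: print(l,round(r["p"],2),r["location"],atz(p,*r["location"],z))
print(-np.array(p["camera_from_world"])[:3,:3].T@np.array(p["camera_from_world"])[:3,3], proj(p,[492,-139,138]))
E
python3 c.py
```

```text
cover_knob 0.92 [239.3, 115.7] [ 424.29025628 -299.52566934  138.        ]
cover_knob 0.71 [236.6, 281.5] [ 495.35306074 -138.99766603  138.        ]
cover_knob 0.69 [78.5, 116.9] [ 296.92302927 -203.12783408  138.        ]
mat 0.68 [116.0, 502.9] [510.24479231 179.44343226   0.        ]
[406.38324455 -53.83765963 408.33215489] (np.float64(233.8706594194278), np.float64(279.99610676914415))
```

View pics/w1.png

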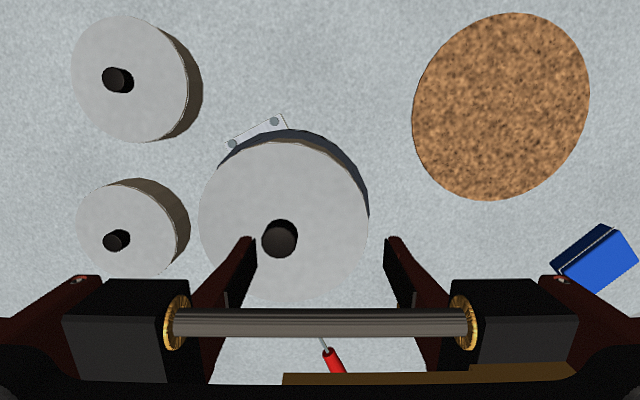

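Wrist view: the big cover's knob is at (281, 237), which gives (495, -139) and agrees with the top and side estimate. I'll go over it and down.

Request:
move_arm(
  motion=[
    [8,-25,-10,0,0,0,80],
    [15,-50,-25,0,0,0,80],
    [15,-50,-50,0,0,0,80],
    [15,-50,-75,0,0,0,80],
    [15,-50,-82,0,0,0,80],
  ],
)

```text
t: 3.28
ee_pos: [491.5, -135.1, 131.1]
orientation: [-2.643, -1.691, 0.005]
ft_force: [-0.9, 0.4, -0.0]
width: 80.0
```

Request:
move_arm(
  motion=[
    [0,0,-6,0,0,0,80],
    [0,0,-11,0,0,0,80],
    [0,0,-11,0,0,0,45],
    [0,0,-11,0,0,0,40],
    [0,0,-11,0,0,0,38],
  ],
)

```text
t: 3.7
ee_pos: [494.4, -136.9, 124.0]
orientation: [2.646, 1.691, 0.002]
ft_force: [0.2, -0.5, -1.2]
width: 63.6
```

Request:
move_arm(
  motion=[
    [0,0,0,0,0,0,30],
    [0,0,0,0,0,0,25],
    [0,0,0,0,0,0,25],
    [0,0,0,0,0,0,25],
    [0,0,0,0,0,0,25],
  ],
)

```text
t: 4.12
ee_pos: [493.7, -136.9, 123.1]
orientation: [2.647, 1.691, 0.0]
ft_force: [0.0, 1.1, 0.7]
width: 30.1
```

Request:
move_arm(
  motion=[
    [0,0,0,0,0,0,25],
    [0,0,0,0,0,0,25],
  ],
)

```text
t: 4.28
ee_pos: [493.6, -136.9, 122.9]
orientation: [-2.647, -1.691, 0.0]
ft_force: [-0.3, -0.3, 0.4]
width: 25.4
```

```bash
cat > d.py <<'E'
from h import *
p=get_image("wrist");save("w2.png",p["color"][150:])
o=get_obs();print(o["width"],o["ee_pos"])
for x in mark_of(p,"cover_knob"): print(x)
print(proj(p,np.array(o["ee_pos"])+[0,0,18.7]))
S=get_image("side");a=proj(S,[494,-137,140]);r,c=map(int,a);save("s2.png",cv2.resize(S["color"][r-60:r+60,c-80:c+80],(640,480),interpolation=2))
E
python3 d.py
```

```text
24.861800314746866 [ 493.66277815 -136.93560862  122.950518  ]
{'location': [245.9, 316.2], 'p': 0.81}
{'location': [245.5, 83.0], 'p': 0.69}
{'location': [21.6, 80.9], 'p': 0.6}
{'location': [375.5, 353.6], 'p': 0.27}
(np.float64(244.1957300569745), np.float64(318.593545300931))
```

View pics/w2.png

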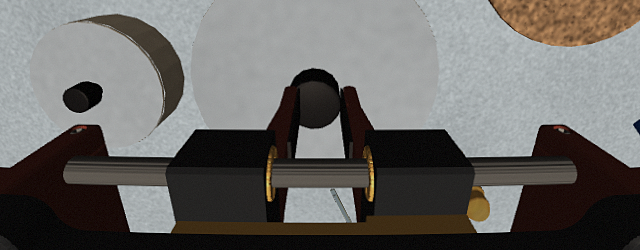

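View pics/s2.png

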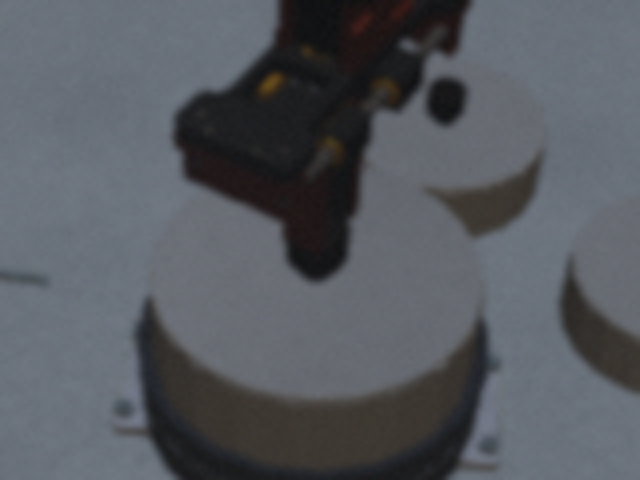

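```bash
cat > e.py <<'E'
from h import *
p=get_image("wrist");print(p["mtx"],p["k1"])
T=np.array(p["camera_from_world"]);o=get_obs();print(o["width"],T[:3,:3])
g=np.array(o["ee_pos"])
for X in (g,g+[0,0,18.7]): print(X,proj(p,X))
ax=np.array([np.cos(1.137),np.sin(1.137),0])
for s in(-18,-12.5,12.5,18):
  for z in (125,138,151): print(s,z,np.round(proj(p,[g[0]+s*ax[0],g[1]+s*ax[1],z])))
save("w3.png",cv2.resize(p["color"][200:300,250:390],(700,500),interpolation=2))
E
python3 e.py
```

```text
[[284.35790699   0.         319.70298051]
 [  0.         284.35790699 205.14199997]
 [  0.           0.           1.        ]] -0.03487923391398899
24.87710776971624 [[ 4.20585753e-01  9.07252764e-01 -2.16833912e-04]
 [-8.67523360e-01  4.02097954e-01 -2.92780558e-01]
 [-2.65538782e-01  1.23327440e-01  9.56179637e-01]]
[ 493.63251314 -136.90500618  122.93935995] (np.float64(233.3091508053596), np.float64(318.69024692849604))
[ 493.63251314 -136.90500618  141.63935995] (np.float64(244.15802931000675), np.float64(318.58904535191203))
-18 125 [234. 294.]
-18 138 [242. 292.]
-18 151 [250. 290.]
-12.5 125 [234. 301.]
-12.5 138 [242. 300.]
-12.5 151 [250. 299.]
12.5 125 [234. 336.]
12.5 138 [242. 337.]
12.5 151 [250. 338.]
18 125 [234. 344.]
18 138 [242. 345.]
18 151 [250. 347.]
```

View pics/w3.png

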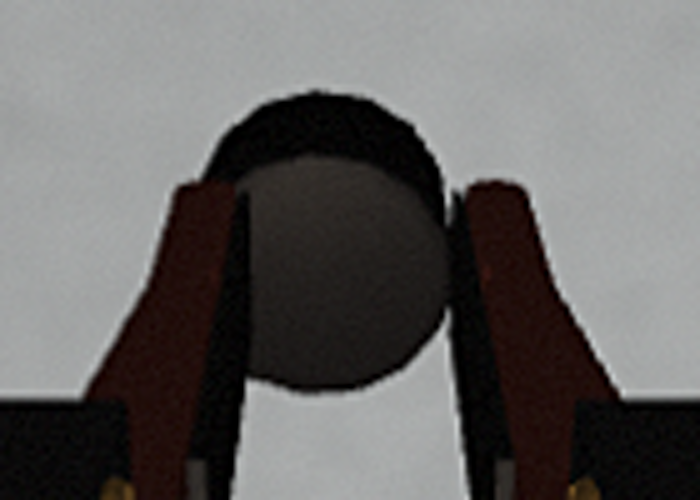

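The reading of 25 mm equals my commanded opening, so I can't tell whether the knob is held. I'll test by closing further.

Request:
move_arm(
  motion=[
    [0,0,0,0,0,0,15],
    [0,0,0,0,0,0,10],
    [0,0,0,0,0,0,10],
    [0,0,0,0,0,0,10],
  ],
)

```text
t: 4.82
ee_pos: [493.7, -136.9, 123.0]
orientation: [2.647, 1.691, -0.0]
ft_force: [-0.0, -0.2, 0.6]
width: 10.0
```

Run:
```python
from h import *
o=get_obs();print(o["width"],o["ft_force"],o["moment"],o["ee_pos"])
p=get_image("wrist");im=p["color"]
save("w4.png",cv2.resize(im[200:300,250:390],(700,500),interpolation=2))
print(mark_of(p,"cover_knob")[:1])
```

```text
10.018109945704003 [-0.01463309 -0.20834568  0.55588982] [-0.04051847 -0.02156267 -0.02901704] [ 493.68902682 -136.89220785  122.97117044]
[{'location': [243.3, 81.7], 'p': 0.97}]
```

View pics/w4.png

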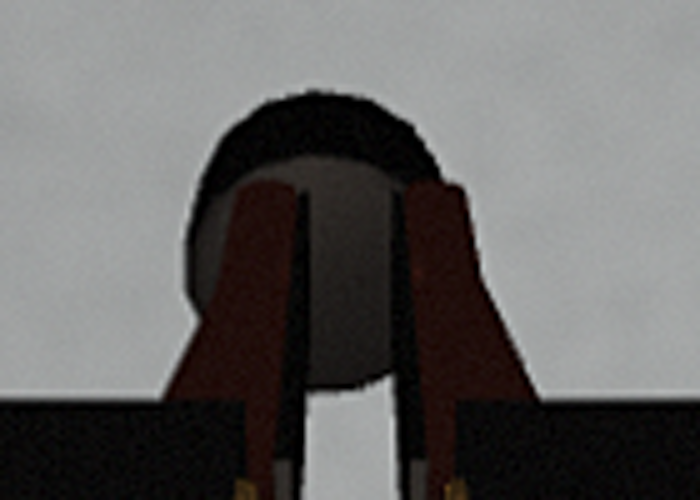

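The fingers shut to 10 mm in front of the knob, so they are above it: the knob sits lower than my reckoning. I'll re-triangulate its height from all the views.

Run:
```python
from h import *
p=get_image("wrist");T0=np.array(p["camera_from_world"])
c=-T0[:3,:3].T@T0[:3,3];print("cam",c)
q=dict(p);M=T0.copy();M[:3,3]=-M[:3,:3]@np.array([406.383,-53.838,408.332]);q["camera_from_world"]=M
t=get_image("top");s=get_image("side")
for z in(85,95,105,115,125,138): print(z,[np.round(atz(a,*l,z)[:2],1) for a,l in((p,(246,316)),(q,(236.6,281.5)),(t,(219.5,349)),(s,(164,344)))])
# stand/cover diameters check in top picture: project big circles
for d,z in((191,115),(191,85),(210,50)):
  P=np.array([proj(t,[493+d/2*np.cos(a),-140+d/2*np.sin(a),z])[::-1] for a in np.linspace(0,6.3,60)]);print(d,z,np.round(P.min(0)),np.round(P.max(0)))
```

```text
cam [ 420.99891035 -102.3574217   315.39827897]
85 [array([ 518., -151.]), array([ 513.2, -155.3]), array([ 502.1, -148. ]), array([ 497.9, -187.9])]
95 [array([ 513.8, -148.9]), array([ 509.9, -152.2]), array([ 500.4, -147.4]), array([ 497.1, -177.9])]
105 [array([ 509.6, -146.8]), array([ 506.6, -149. ]), array([ 498.6, -146.7]), array([ 496.4, -167.9])]
115 [array([ 505.4, -144.7]), array([ 503.3, -145.9]), array([ 496.9, -146.1]), array([ 495.6, -157.8])]
125 [array([ 501.2, -142.6]), array([ 500. , -142.8]), array([ 495.2, -145.5]), array([ 494.8, -147.8])]
138 [array([ 495.7, -139.8]), array([ 495.7, -138.7]), array([ 492.9, -144.7]), array([ 493.8, -134.7])]
191 115 [309. 184.] [384. 259.]
191 85 [309. 187.] [383. 260.]
210 50 [306. 187.] [385. 265.]
```

All the views put the knob centre at about (497, -142, 131). In the wrist view the fingertips look about 20 mm higher than the reported TCP. I'll reopen, go down in small guarded steps and close again, watching width and force.

Request:
move_arm(
  motion=[
    [0,0,2,0,0,0,60],
    [0,0,2,0,0,0,65],
    [0,0,2,0,0,0,65],
    [0,0,2,0,0,0,65],
    [3,-4,2,0,0,0,65],
  ],
)

```text
t: 5.48
ee_pos: [496.2, -140.5, 124.9]
orientation: [-2.647, -1.692, 0.001]
ft_force: [-1.1, 0.6, 0.2]
width: 40.0
```

Request:
move_arm(
  motion=[
    [0,0,0,0,0,0,65],
    [0,0,-3,0,0,0,65],
    [0,0,-6,0,0,0,65],
    [0,0,-6,0,0,0,65],
  ],
)

```text
t: 5.82
ee_pos: [496.1, -140.7, 118.2]
orientation: [-2.647, -1.691, 0.001]
ft_force: [-0.5, 0.0, 0.7]
width: 63.9
```

Request:
move_arm(
  motion=[
    [0,0,-1,0,0,0,65],
    [0,0,-2,0,0,0,65],
    [0,0,-3,0,0,0,65],
    [0,0,-4,0,0,0,65],
    [0,0,-4,0,0,0,65],
  ],
)

```text
t: 6.23
ee_pos: [496.6, -140.8, 114.8]
orientation: [-2.647, -1.691, 0.0]
ft_force: [-0.1, -0.2, 0.5]
width: 65.0
```

Run:
```python
from h import *
s=get_image("side");r,c=map(int,proj(s,[496,-141,130]));w=get_image("wrist");print(r,c,proj(s,[496,-141,114]),get_obs()["ft_force"])
A=cv2.resize(s["color"][r-45:r+45,c-45:c+45],(500,500),interpolation=2)
save("s5.png",cv2.resize(s["color"][r-50:r+40,c-60:c+60],(800,600),interpolation=2))
```

```text
164 343 (np.float64(169.4545958466253), np.float64(342.9432939506417)) [-0.91634291 -0.21795102 -0.24997853]
```

View pics/s5.png

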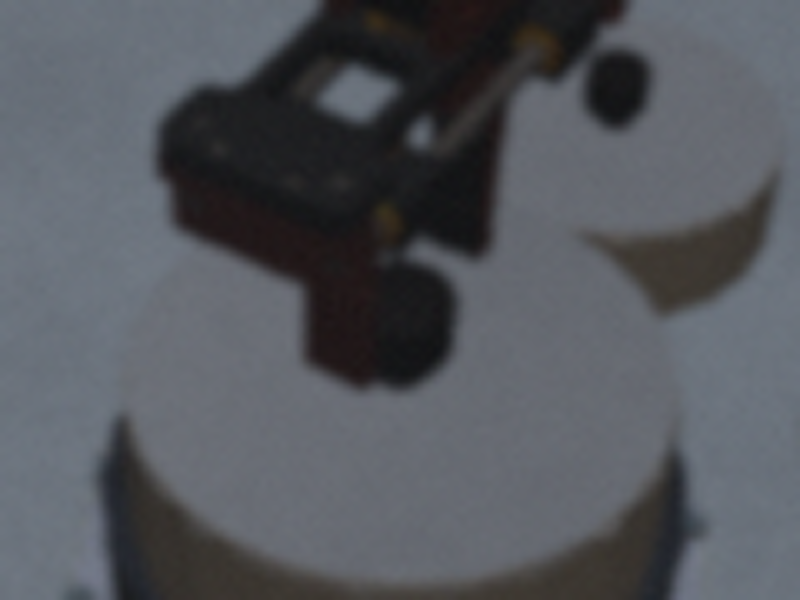

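The side crop (picture 9) shows the fingers straddling the knob at (415, 325), one on each side. I'll close and see whether they stop near 36 mm.

Request:
move_arm(
  motion=[
    [0,0,0,0,0,0,45],
    [0,0,0,0,0,0,30],
    [0,0,0,0,0,0,20],
    [0,0,0,0,0,0,20],
    [0,0,0,0,0,0,20],
  ],
)

```text
t: 6.75
ee_pos: [496.6, -141.0, 115.0]
orientation: [2.647, 1.691, -0.0]
ft_force: [0.0, 0.6, 0.5]
width: 35.4
```

Request:
move_arm(
  motion=[
    [0,0,0,0,0,0,20],
    [0,0,0,0,0,0,20],
  ],
)

```text
t: 6.92
ee_pos: [496.6, -141.0, 115.0]
orientation: [2.647, 1.691, -0.0]
ft_force: [-1.1, -0.6, 0.7]
width: 34.7
```

The fingers stopped at 35 mm on the knob, but overlap is at most 8 mm. I'll reopen, sink about 10 mm more in small steps and regrip for a safer hold.

Request:
move_arm(
  motion=[
    [0,0,0,0,0,0,55],
    [0,0,0,0,0,0,55],
    [0,0,0,0,0,0,55],
    [0,0,-1,0,0,0,55],
    [0,0,-2,0,0,0,55],
  ],
)

```text
t: 7.33
ee_pos: [496.7, -140.9, 112.9]
orientation: [2.647, 1.691, 0.0]
ft_force: [-0.5, 0.3, 0.6]
width: 55.0
```

Request:
move_arm(
  motion=[
    [0,0,-1,0,0,0,55],
    [0,0,-2,0,0,0,55],
    [0,0,-3,0,0,0,55],
    [0,0,-4,0,0,0,55],
    [0,0,-4,0,0,0,55],
  ],
)

```text
t: 7.75
ee_pos: [496.5, -140.8, 108.7]
orientation: [-2.647, -1.691, 0.0]
ft_force: [-0.2, 0.7, -0.2]
width: 55.1
```

Request:
move_arm(
  motion=[
    [0,0,-1,0,0,0,55],
    [0,0,-2,0,0,0,55],
    [0,0,-3,0,0,0,55],
    [0,0,-4,0,0,0,55],
    [0,0,-4,0,0,0,55],
  ],
)

```text
t: 8.17
ee_pos: [496.6, -140.9, 104.8]
orientation: [-2.647, -1.691, 0.0]
ft_force: [0.3, -0.6, 0.2]
width: 55.2
```

Request:
move_arm(
  motion=[
    [0,0,0,0,0,0,35],
    [0,0,0,0,0,0,20],
    [0,0,0,0,0,0,15],
    [0,0,0,0,0,0,15],
    [0,0,0,0,0,0,15],
  ],
)

```text
t: 8.58
ee_pos: [496.7, -140.9, 105.0]
orientation: [2.647, 1.691, 0.0]
ft_force: [-0.6, 0.6, -0.6]
width: 35.2
```

Run:
```python
from h import *
o=get_obs();print(o["width"],o["ft_force"],o["ee_pos"])
p=get_image("wrist");save("w6.png",cv2.resize(p["color"][180:320,230:410],(720,560),interpolation=2))
```

```text
35.17073979871943 [-0.5946644   0.56787496 -0.56204108] [ 496.69698155 -140.91224701  105.02684788]
```

View pics/w6.png

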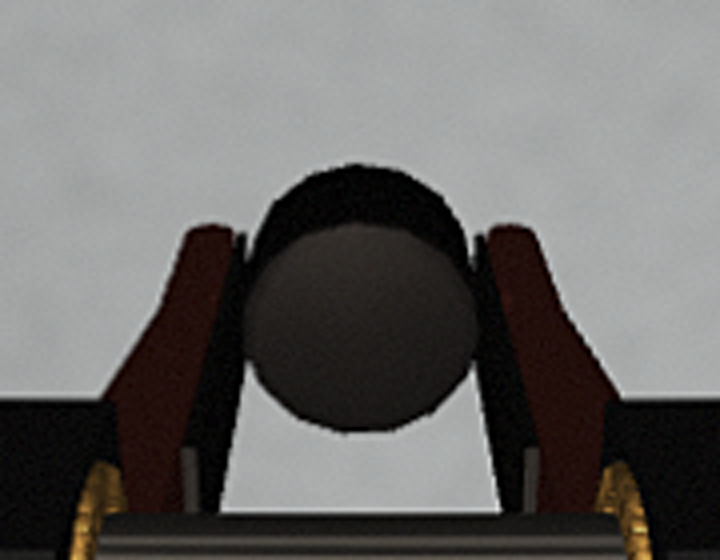

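Picture 10: the knob sits centred between both pads, width 35 mm, so the hold is real. Now a slow lift with a weight check.

Request:
move_arm(
  motion=[
    [0,0,2,0,0,0,15],
    [0,0,5,0,0,0,15],
    [0,0,9,0,0,0,15],
    [0,0,13,0,0,0,15],
    [0,0,15,0,0,0,15],
  ],
)

```text
t: 9.05
ee_pos: [496.9, -141.0, 120.6]
orientation: [2.647, 1.691, 0.001]
ft_force: [1.1, -0.9, -2.0]
width: 35.4
```

Request:
move_arm(
  motion=[
    [0,0,6,0,0,0,15],
    [0,0,14,0,0,0,15],
    [0,0,22,0,0,0,15],
    [0,0,30,0,0,0,15],
    [0,0,36,0,0,0,15],
  ],
)

```text
t: 9.47
ee_pos: [497.1, -141.0, 157.3]
orientation: [2.647, 1.691, 0.001]
ft_force: [-0.4, 0.4, -3.4]
width: 34.8
```

Request:
move_arm(
  motion=[
    [0,0,6,0,0,0,15],
    [0,0,14,0,0,0,15],
    [0,0,22,0,0,0,15],
    [0,0,30,0,0,0,15],
    [0,0,34,0,0,0,15],
  ],
)

```text
t: 9.88
ee_pos: [497.2, -141.0, 191.3]
orientation: [2.647, 1.691, 0.001]
ft_force: [-0.1, 0.4, -2.5]
width: 34.9
```

Weight is about 3 N, so the cover is held. Carry it to the mat centre at about (506, 175).

Request:
move_arm(
  motion=[
    [1,10,0,0,0,0,15],
    [1,30,0,0,0,0,15],
    [2,55,0,0,0,0,15],
    [3,80,0,0,0,0,15],
    [3,105,0,0,0,0,15],
  ],
)

```text
t: 10.3
ee_pos: [499.3, -34.3, 189.7]
orientation: [-2.648, -1.69, 0.0]
ft_force: [0.3, -0.9, -3.1]
width: 35.1
```

Request:
move_arm(
  motion=[
    [1,25,0,0,0,0,15],
    [2,50,0,0,0,0,15],
    [3,75,0,0,0,0,15],
    [4,100,0,0,0,0,15],
    [4,125,0,0,0,0,15],
  ],
)

```text
t: 10.72
ee_pos: [503.2, 91.0, 189.7]
orientation: [-2.647, -1.691, 0.001]
ft_force: [-0.3, 0.4, -3.0]
width: 35.3
```

Request:
move_arm(
  motion=[
    [1,25,0,0,0,0,15],
    [2,50,0,0,0,0,15],
    [2,70,0,0,0,0,15],
    [2,82,0,0,0,0,15],
    [2,86,0,0,0,0,15],
  ],
)

```text
t: 11.13
ee_pos: [505.2, 177.0, 189.6]
orientation: [-2.645, -1.694, 0.001]
ft_force: [-0.2, -0.0, -2.6]
width: 35.5
```

Run:
```python
from h import *
o=get_obs();print(o["width"],o["ft_force"],o["ee_pos"])
t=get_image("top");w=get_image("side")
save("v7.png",np.hstack([cv2.resize(t["color"][150:300,170:400],(460,300)),cv2.resize(w["color"][130:390,210:420],(242,300))]))
c=t["color"];c2=cv2.resize(c[165:280,295:405],(574,600),interpolation=2);save("wing.png",c2)
for n,p in(("t",t),("s",w)):
  for l,z in(("turret_grip",84),("stand",0)):
    for r in mark_of(p,l)[:3]: print(n,l,round(r["p"],2),np.round(r["location"]),atz(p,*r["location"],z))
```

```text
35.543540503756965 [-0.15426474 -0.0254383  -2.61321887] [505.15723131 177.02745026 189.63509054]
t turret_grip 0.56 [224. 345.] [ 491.87558879 -137.90186992   84.        ]
t stand 0.57 [229. 343.] [ 490.68327894 -137.06349025    0.        ]
s turret_grip 0.68 [173. 342.] [ 499.7629203  -159.14371901   84.        ]
s stand 0.71 [219. 238.] [737.06193496 -47.10770331   0.        ]
s stand 0.68 [172. 344.] [ 5.01158402e+02 -2.42178798e+02 -1.13686838e-13]
s stand 0.67 [203. 340.] [ 4.97198540e+02 -1.33549190e+02 -1.13686838e-13]
```

View pics/wing.png

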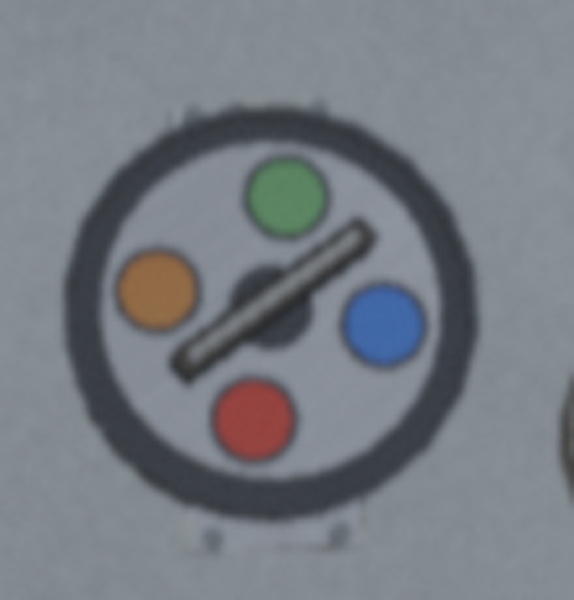

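Picture 11: the turret is bare, wing ends at crop (183, 365) and (363, 235), foot-plate bolts below and above. First set the cover down.

Request:
move_arm(
  motion=[
    [1,-1,-10,0,0,0,15],
    [1,-1,-30,0,0,0,15],
    [1,-1,-50,0,0,0,15],
    [1,-1,-70,0,0,0,15],
    [1,-1,-85,0,0,0,15],
  ],
)

```text
t: 11.85
ee_pos: [506.0, 173.1, 102.9]
orientation: [-2.648, -1.69, 0.002]
ft_force: [-1.0, 0.2, -3.3]
width: 35.5
```

Request:
move_arm(
  motion=[
    [0,0,-10,0,0,0,15],
    [0,0,-20,0,0,0,15],
    [0,0,-28,0,0,0,15],
    [0,0,-34,0,0,0,15],
    [0,0,-36,0,0,0,15],
  ],
)

```text
t: 12.27
ee_pos: [506.5, 174.0, 68.3]
orientation: [-2.647, -1.691, 0.001]
ft_force: [-1.4, -0.2, -2.4]
width: 35.6
```

Request:
move_arm(
  motion=[
    [0,0,-1,0,0,0,15],
    [0,0,-2,0,0,0,15],
    [0,0,-3,0,0,0,15],
    [0,0,-4,0,0,0,15],
    [0,0,-5,0,0,0,15],
  ],
)

```text
t: 12.68
ee_pos: [506.9, 174.2, 64.3]
orientation: [2.647, 1.691, 0.001]
ft_force: [-0.2, -0.6, -2.9]
width: 35.4
```

Run:
```python
from h import *
o=get_obs();print(o["width"],o["ft_force"],o["ee_pos"])
t=get_image("top")
f=lambda x,y,z:np.round(atz(t,165+(y+.5)/5.217-.5,295+(x+.5)/5.218-.5,z)[:2],1)
a,b=f(183,365,96),f(363,235,96);d=b-a
print(a,b,(a+b)/2,np.hypot(*d),"wing",np.arctan2(d[1],d[0]))
B=[f(x,y,10) for x,y in((212,540),(338,536),(193,115),(320,108))];print(B)
for p,q in((0,2),(1,3)): e=B[q]-B[p];print(np.arctan2(e[1],e[0]),np.hypot(*e))
e=B[0]-B[1];print(np.arctan2(e[1],e[0])-np.pi/2, sum(B)/4)
e=B[2]-B[3];print(np.arctan2(e[1],e[0])-np.pi/2)
# disc rim centre from lip outer circle z=58 : crop extents
print((f(66,310,58)+f(475,310,58))/2,(f(270,108,58)+f(270,522,58))/2)
```

```text
35.3513218952203 [-0.2472988  -0.57150574 -2.8704413 ] [506.93750964 174.2328723   64.29340506]
[461.8 -96.8] [ 525.5 -187.1] [ 493.65 -141.95] 110.50692286006338 wing -0.9564377888663722
[array([ 382.8, -111.9]), array([ 383.9, -177. ]), array([ 608.5, -106.5]), array([ 611.3, -174.4])]
0.023921001218288197 225.76458978325186
0.011433098997480627 227.4148631906015
0.01689547358573318 [ 496.625 -142.45 ]
0.04121376265831955
[ 494.7  -142.45] [ 493.85 -142.2 ]
```

Request:
move_arm(
  motion=[
    [0,0,-1,0,0,0,15],
    [0,0,-2,0,0,0,15],
    [0,0,-3,0,0,0,15],
    [0,0,-4,0,0,0,15],
    [0,0,-4,0,0,0,15],
  ],
)

```text
t: 13.15
ee_pos: [506.5, 174.1, 59.7]
orientation: [-2.647, -1.691, 0.001]
ft_force: [0.4, -0.2, -3.0]
width: 35.4
```

Request:
move_arm(
  motion=[
    [0,0,-0.5,0,0,0,15],
    [0,0,-1,0,0,0,15],
    [0,0,-1.5,0,0,0,15],
    [0,0,-1.5,0,0,0,15],
  ],
)

```text
t: 13.48
ee_pos: [506.7, 174.1, 59.0]
orientation: [2.647, 1.691, 0.0]
ft_force: [-2.0, 0.1, 4.4]
width: 35.4
```

Contact: the force swung from -3 to +4.4 N at exactly the expected height. Release by opening, then rise.

Request:
move_arm(
  motion=[
    [0,0,0,0,0,0,40],
    [0,0,0,0,0,0,50],
    [0,0,0,0,0,0,60],
    [0,0,0,0,0,0,65],
    [0,0,0,0,0,0,65],
  ],
)

```text
t: 13.9
ee_pos: [506.8, 174.1, 58.4]
orientation: [2.647, 1.691, 0.0]
ft_force: [-0.1, -1.4, 1.0]
width: 62.8
```

Request:
move_arm(
  motion=[
    [0,0,2,0,0,0,65],
    [0,0,15,0,0,0,65],
    [0,0,40,0,0,0,65],
    [0,0,70,0,0,0,65],
    [0,0,95,0,0,0,65],
  ],
)

```text
t: 14.32
ee_pos: [506.6, 174.1, 154.9]
orientation: [-2.647, -1.691, 0.0]
ft_force: [0.9, -0.1, -1.0]
width: 65.1
```

Released and clear. Now go over the turret axis at about (495, -142) and turn the jaws across the wing. The wing's world angle is -0.96 and the housing's yaw about 0.02, so the turret is at about -0.98, which is within its stated range. That means turning the tool -0.52 rad.

Request:
move_arm(
  motion=[
    [-1,-25,0,0,0,-0.1,65],
    [-2,-60,0,0,0,-0.2,65],
    [-3,-95,0,0,0,-0.3,65],
    [-4,-130,0,0,0,-0.4,65],
    [-5,-160,0,0,0,-0.52,65],
  ],
)

```text
t: 14.73
ee_pos: [501.4, 12.4, 153.8]
orientation: [2.995, 0.947, 0.001]
ft_force: [0.4, -0.5, -0.2]
width: 64.9
```

Request:
move_arm(
  motion=[
    [-1,-35,0,0,0,0,65],
    [-2,-70,0,0,0,0,65],
    [-4,-105,0,0,0,0,65],
    [-6,-140,0,0,0,0,65],
    [-7,-156,0,0,0,0,65],
  ],
)

```text
t: 15.15
ee_pos: [494.5, -145.2, 153.8]
orientation: [2.993, 0.951, 0.001]
ft_force: [-0.5, 0.7, 0.4]
width: 65.3
```

Request:
move_arm(
  motion=[
    [0,0,-15,0,0,0,65],
    [0,0,-35,0,0,0,65],
    [0,0,-55,0,0,0,65],
    [0,0,-70,0,0,0,65],
    [0,0,-75,0,0,0,65],
  ],
)

```text
t: 15.57
ee_pos: [493.2, -141.6, 76.6]
orientation: [-2.992, -0.953, 0.004]
ft_force: [-1.2, 0.9, 0.1]
width: 65.3
```

Run:
```python
from h import *
o=get_obs();print(o["width"],o["ft_force"],o["ee_pos"],o["orientation"],o["qpos"])
w=get_image("wrist");save("w8.png",w["color"])
for X in([461.8,-96.8,96],[525.5,-187.1,96],[494.5,-142,96]):print(proj(w,X))
for r in mark_of(w,"turret_grip")[:3]:print(r,atz(w,*r["location"],84))
```

```text
65.33714515198494 [-1.15567299  0.85347376  0.11550724] [ 493.22873079 -141.60429328   76.56314801] [-2.99164373 -0.95278467  0.00415619] [-3.02787022e-01  4.35964642e-01  1.94945191e+00  3.89922761e-05
  7.59427474e-01 -9.19466022e-01]
(np.float64(162.90957842054945), np.float64(318.8554032404848))
(np.float64(315.3712771205947), np.float64(318.6727512040757))
(np.float64(246.6111176556049), np.float64(319.75171577825415))
{'location': [240.3, 322.2], 'p': 0.86} [ 496.32798893 -141.62745068   84.        ]
```

View pics/w8.png

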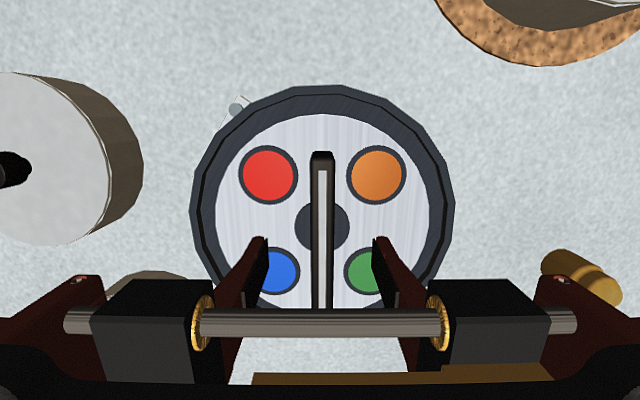

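Picture 12 (last): the wing runs vertically at column 321, midway between the fingers at columns 265 and 377, so position and angle are right. For the height, I'll close here as a test, since the jaws may still be above the wing.

Request:
move_arm(
  motion=[
    [0,0,0,0,0,0,40],
    [0,0,0,0,0,0,20],
    [0,0,0,0,0,0,8],
    [0,0,0,0,0,0,8],
    [0,0,0,0,0,0,8],
  ],
)

```text
t: 16.08
ee_pos: [495.1, -142.0, 79.1]
orientation: [2.993, 0.954, 0.001]
ft_force: [-0.1, 0.0, -0.2]
width: 35.1
```

Request:
move_arm(
  motion=[
    [0,0,0,0,0,0,8],
    [0,0,0,0,0,0,8],
    [0,0,0,0,0,0,8],
  ],
)

```text
t: 16.33
ee_pos: [494.7, -141.9, 78.6]
orientation: [2.993, 0.954, 0.0]
ft_force: [-0.4, 0.5, 0.3]
width: 15.3
```

Request:
move_arm(
  motion=[
    [0,0,0,0,0,0,8],
    [0,0,0,0,0,0,8],
  ],
)

```text
t: 16.5
ee_pos: [494.6, -141.9, 78.4]
orientation: [-2.993, -0.954, 0.0]
ft_force: [-0.5, 0.3, 1.2]
width: 8.5
```

It closed on air, so the tips are over 96 mm high at TCP 78; together with the knob tests they sit about 28–36 mm above the reported TCP. I'll open and descend to TCP 45 with force checks.

Request:
move_arm(
  motion=[
    [0,0,0,0,0,0,55],
    [0,0,0,0,0,0,55],
    [0,0,0,0,0,0,55],
    [0,0,0,0,0,0,55],
    [0,0,0,0,0,0,55],
  ],
)

```text
t: 16.92
ee_pos: [494.6, -141.9, 78.5]
orientation: [-2.993, -0.954, 0.0]
ft_force: [0.2, 0.4, 0.6]
width: 38.0
```

Request:
move_arm(
  motion=[
    [0,0,0,0,0,0,55],
    [0,0,0,0,0,0,55],
    [0,0,-4,0,0,0,55],
    [0,0,-8,0,0,0,55],
    [0,0,-12,0,0,0,55],
  ],
)

```text
t: 17.33
ee_pos: [494.6, -141.9, 66.0]
orientation: [-2.993, -0.954, 0.0]
ft_force: [0.0, -0.2, -0.5]
width: 55.2
```

Request:
move_arm(
  motion=[
    [0,0,-3,0,0,0,55],
    [0,0,-6,0,0,0,55],
    [0,0,-9,0,0,0,55],
    [0,0,-12,0,0,0,55],
    [0,0,-12,0,0,0,55],
  ],
)

```text
t: 17.75
ee_pos: [494.3, -141.8, 53.8]
orientation: [-2.993, -0.954, 0.001]
ft_force: [0.2, 0.4, -0.4]
width: 55.0
```

Request:
move_arm(
  motion=[
    [0,0,-2,0,0,0,55],
    [0,0,-4,0,0,0,55],
    [0,0,-6,0,0,0,55],
    [0,0,-8,0,0,0,55],
    [0,0,-8,0,0,0,55],
  ],
)

```text
t: 18.17
ee_pos: [494.5, -141.8, 46.1]
orientation: [-2.993, -0.954, 0.001]
ft_force: [0.2, 0.0, -0.6]
width: 54.9
```

Request:
move_arm(
  motion=[
    [0,0,0,0,0,0,40],
    [0,0,0,0,0,0,30],
    [0,0,0,0,0,0,20],
    [0,0,0,0,0,0,10],
    [0,0,0,0,0,0,8],
  ],
)

```text
t: 18.58
ee_pos: [494.7, -141.9, 46.6]
orientation: [2.993, 0.954, 0.0]
ft_force: [0.5, 0.2, -0.1]
width: 25.0
```

Request:
move_arm(
  motion=[
    [0,0,0,0,0,0,8],
    [0,0,0,0,0,0,8],
    [0,0,0,0,0,0,8],
    [0,0,0,0,0,0,8],
  ],
)

```text
t: 18.92
ee_pos: [495.1, -141.7, 46.5]
orientation: [2.993, 0.954, 0.001]
ft_force: [2.5, 3.2, -0.7]
width: 15.9
```

Run:
```python
from h import *
o=get_obs()
for k in("width","ft_force","moment","ee_pos","orientation","qpos"):print(k,np.round(o[k],3))
t=get_image("top")
r=[x for x in mark_of(t,"cover_knob") if x["location"][1]<300];print([(np.round(x["p"],2),atz(t,*x["location"],92)) for x in r])
```

```text
width 15.865
ft_force [ 2.517  3.213 -0.747]
moment [ 0.437 -0.352 -0.01 ]
ee_pos [ 495.101 -141.687   46.545]
orientation [2.993e+00 9.540e-01 1.000e-03]
qpos [-3.02e-01  4.89e-01  1.96e+00  1.00e-03  6.92e-01 -9.19e-01]
[(np.float64(0.87), array([505.27676333, 166.94982265,  92.        ]))]
```

The wing is gripped at 15.9 mm. The cover's knob reads (505, 167), which is on the mat. I'll turn counter-clockwise, quickly at first, then in small steps watching the z moment.

Request:
move_arm(
  motion=[
    [0,0,0,0,0,0.03,8],
    [0,0,0,0,0,0.09,8],
    [0,0,0,0,0,0.15,8],
    [0,0,0,0,0,0.2,8],
    [0,0,0,0,0,0.22,8],
  ],
)

```text
t: 19.43
ee_pos: [495.0, -141.8, 46.6]
orientation: [2.869, 1.279, 0.001]
ft_force: [3.0, 2.3, 0.3]
width: 15.8
```

```bash
cat > m.py <<'E'
from h import *
o=get_obs();v=np.array(o["orientation"]);R=cv2.Rodrigues(v)[0]
print("w",round(o["width"],1),"F",np.round(o["ft_force"],1),"M",np.round(o["moment"],3),"ang",round(np.arctan2(R[1,0],R[0,0]),4),"q6",np.round(o["qpos"][5],3),np.round(o["joint_torque"],2),np.round(o["ee_pos"],1))
E
python3 m.py
```

```text
w 15.8 F [3.  2.3 0.3] M [ 0.554 -0.478 -0.174] ang 0.8388 q6 -1.141 [ -2.01 -48.29 -16.36  -0.87   0.54  -0.26] [ 495.  -141.8   46.6]
```

Request:
move_arm(
  motion=[
    [0,0,0,0,0,0.05,8],
    [0,0,0,0,0,0.1,8],
    [0,0,0,0,0,0.15,8],
    [0,0,0,0,0,0.2,8],
    [0,0,0,0,0,0.24,8],
  ],
)

```text
t: 19.85
ee_pos: [494.9, -141.9, 46.6]
orientation: [2.696, 1.613, 0.001]
ft_force: [2.5, 2.1, -0.4]
width: 16.0
```

Request:
move_arm(
  motion=[
    [0,0,0,0,0,0.04,8],
    [0,0,0,0,0,0.08,8],
    [0,0,0,0,0,0.12,8],
    [0,0,0,0,0,0.16,8],
    [0,0,0,0,0,0.2,8],
  ],
)

```text
t: 20.27
ee_pos: [494.8, -142.0, 46.6]
orientation: [2.522, 1.873, 0.0]
ft_force: [1.5, 1.8, -0.5]
width: 15.7
```

```bash
python3 m.py
python3 - <<'E'
from h import *
t=get_image("top");im=t["color"]
# wing angle from bright line / dark bar pixels within 60mm of axis, z=96
P=[]
for r in range(180,265):
  for c in range(305,392):
    X=atz(t,r,c,96)[:2]-[494.5,-142]
    if np.hypot(*X)<62 and np.hypot(*X)>27 and im[r,c].max()<75:P.append(X)
P=np.array(P);print(len(P)); 
if len(P)>5:
  w=np.linalg.svd(P)[2][0];print("wing",np.arctan2(w[1],w[0]))
E
```

```text
w 15.7 F [ 1.5  1.8 -0.5] M [ 0.228 -0.331 -0.184] ang 1.2778 q6 -1.58 [ -0.97 -48.19 -16.46  -0.56   0.48   0.46] [ 494.8 -142.    46.6]
0
```

Tool angle 1.278, turret about -0.31, moment a steady -0.18 N m. I'll use fine steps from here.

Request:
move_arm(
  motion=[
    [0,0,0,0,0,0.03,8],
    [0,0,0,0,0,0.06,8],
    [0,0,0,0,0,0.08,8],
    [0,0,0,0,0,0.08,8],
  ],
)

```text
t: 20.65
ee_pos: [494.8, -142.1, 46.5]
orientation: [2.446, 1.971, 0.0]
ft_force: [1.3, 1.4, -0.2]
width: 15.8
```

```bash
python3 m.py
```

```text
w 15.8 F [ 1.3  1.4 -0.2] M [ 0.185 -0.341 -0.032] ang 1.3569 q6 -1.659 [ -0.84 -48.03 -16.26  -0.32   0.55  -0.29] [ 494.8 -142.1   46.5]
```

Request:
move_arm(
  motion=[
    [0,0,0,0,0,0.01,8],
    [0,0,0,0,0,0.02,8],
    [0,0,0,0,0,0.03,8],
    [0,0,0,0,0,0.03,8],
  ],
)

```text
t: 20.98
ee_pos: [494.8, -142.1, 46.6]
orientation: [2.415, 2.009, 0.0]
ft_force: [2.1, 0.7, 0.6]
width: 15.7
```

```bash
python3 m.py
```

```text
w 15.7 F [2.1 0.7 0.6] M [-0.081 -0.346 -0.1  ] ang 1.3875 q6 -1.69 [ -0.12 -47.79 -15.94  -0.12   0.64  -0.19] [ 494.8 -142.1   46.6]
```

Request:
move_arm(
  motion=[
    [0,0,0,0,0,0.01,8],
    [0,0,0,0,0,0.02,8],
    [0,0,0,0,0,0.03,8],
    [0,0,0,0,0,0.03,8],
  ],
)

```text
t: 21.32
ee_pos: [494.8, -142.1, 46.6]
orientation: [2.384, 2.045, 0.0]
ft_force: [2.4, -1.2, 0.9]
width: 15.6
```

```bash
python3 m.py
```

```text
w 15.6 F [ 2.4 -1.2  0.9] M [-0.292 -0.306 -0.079] ang 1.4178 q6 -1.72 [  0.54 -47.56 -15.63   0.13   0.75  -0.19] [ 494.8 -142.1   46.6]
```

Request:
move_arm(
  motion=[
    [0,0,0,0,0,0.01,8],
    [0,0,0,0,0,0.02,8],
    [0,0,0,0,0,0.03,8],
    [0,0,0,0,0,0.03,8],
  ],
)

```text
t: 21.65
ee_pos: [494.8, -142.1, 46.6]
orientation: [2.353, 2.081, -0.0]
ft_force: [2.1, -3.1, 0.9]
width: 15.7
```

```bash
python3 m.py
```

```text
w 15.7 F [ 2.1 -3.1  0.9] M [-0.51  -0.361 -0.065] ang 1.4479 q6 -1.75 [  1.23 -47.35 -15.31   0.39   0.85  -0.2 ] [ 494.8 -142.1   46.6]
```

Request:
move_arm(
  motion=[
    [0,0,0,0,0,0.01,8],
    [0,0,0,0,0,0.02,8],
    [0,0,0,0,0,0.03,8],
    [0,0,0,0,0,0.03,8],
  ],
)

```text
t: 21.98
ee_pos: [494.8, -142.1, 46.5]
orientation: [2.322, 2.116, -0.0]
ft_force: [1.7, -5.0, 0.8]
width: 15.3
```

```bash
python3 m.py
```

```text
w 15.3 F [ 1.7 -5.   0.8] M [-0.764 -0.339 -0.016] ang 1.4779 q6 -1.78 [  1.94 -47.14 -15.     0.65   0.96  -0.19] [ 494.8 -142.1   46.5]
```

The lateral force is drifting while Mz is small. I'll check numerically in the wrist image whether the wing still follows the jaws, using the white line's direction against the earlier picture.

```bash
cat > l.py <<'E'
from h import *
def fit(im,p,z=96):
    h=im.astype(int);P=[]
    for r in range(155,250):
        seg=h[r,295:348].max(1)          # dark bar edges across the row
        d=np.where(seg<70)[0]+295
        if len(d)>3: P.append((r,d.min(),d.max(),len(d)))
    return np.array(P)
w=get_image("wrist");a=fit(w["color"],w);print(a[::8])
b=fit(cv2.cvtColor(cv2.imread("pics/w8.png"),4),w);print(b[::8])
print(w["color"][200,290:350].max(1))
# windows: angle of turret from coloured windows in world at z=56
hsv=cv2.cvtColor(w["color"],cv2.COLOR_RGB2HSV)
for n,lo,hi in(("red",(0,150,120),(6,255,255)),("orange",(8,120,120),(20,255,255)),("blue",(100,150,80),(125,255,255)),("green",(45,80,60),(75,255,255))):
    k,L,s,c=cv2.connectedComponentsWithStats(cv2.inRange(hsv,lo,hi));i=1+np.argmax(s[1:,4]);X=atz(w,c[i][1],c[i][0],56)[:2];d=X-[494.5,-142]
    print(n,s[i],X.round(1),"r",np.hypot(*d).round(1),"ang",np.arctan2(d[1],d[0]).round(3))
E
python3 l.py; python3 m.py
```

```text
[[155 310 330  21]
 [163 307 333  27]
 [171 305 334  30]
 [179 305 334  19]
 [187 306 334  18]
 [195 306 334  18]
 [203 306 334  18]
 [211 306 334  18]
 [219 298 342  29]
 [227 295 347  35]
 [235 295 347  36]
 [243 295 347  43]]
[[155 312 332  21]
 [163 310 334  17]
 [171 295 347  17]
 [179 296 347  18]
 [187 295 334  16]
 [195 311 334  15]
 [203 309 334  17]
 [211 300 343  31]
 [219 296 347  35]
 [227 295 347  32]
 [235 297 347  34]
 [243 302 342  26]]
[218 219 221 218 218 218 218 218 215 215 214 215 218 223 243  90   0  26
  42  54  62  64  62  57  45 155 199 200 196 197 197 196 196 203 180  76
  46  53  54  57  45  36  22  17   0 221 220 211 211 219 219 217 219 220
 221 219 213 207 205 207]
red [ 228  154   59   57 2601] [ 451.  -178.9] r 57.0 ang -2.438
orange [ 537   64  103  247 7455] [472.5  38.7] r 182.0 ang 1.692
blue [242 269  37  11 327] [ 519.6 -186.7] r 51.3 ang -1.058
green [361 269  37  11 319] [ 527.5 -102. ] r 51.9 ang 0.881
w 15.9 F [ 2.4 -5.1  0.6] M [-0.836 -0.297  0.035] ang 1.4775 q6 -1.78 [  1.99 -47.11 -14.95   0.71   0.97  -0.09] [ 494.8 -142.1   46.5]
```

The wing still lies along the jaws (bar edges at columns 306–334, constant down the rows), so the turret follows and is at about -0.1. I'll keep stepping and ease the side load slightly in y.

Request:
move_arm(
  motion=[
    [0,-0.5,0,0,0,0.01,8],
    [0,-0.5,0,0,0,0.02,8],
    [0,-0.5,0,0,0,0.03,8],
    [0,-0.5,0,0,0,0.03,8],
  ],
)

```text
t: 22.37
ee_pos: [494.7, -142.1, 46.5]
orientation: [-2.29, -2.151, -0.0]
ft_force: [1.7, -0.2, 1.9]
width: 15.9
```

```bash
python3 m.py
```

```text
w 15.9 F [ 1.7 -0.2  1.9] M [ 0.02  -0.47   0.061] ang 1.508 q6 -1.811 [ -0.53 -46.59 -15.04  -0.13   0.82  -0.09] [ 494.7 -142.1   46.5]
```

Request:
move_arm(
  motion=[
    [0,0,0,0,0,0.01,8],
    [0,0,0,0,0,0.02,8],
    [0,0,0,0,0,0.03,8],
    [0,0,0,0,0,0.03,8],
  ],
)

```text
t: 22.7
ee_pos: [494.8, -142.2, 46.5]
orientation: [2.257, 2.185, 0.0]
ft_force: [3.2, 2.1, 3.1]
width: 15.6
```

```bash
python3 m.py
```

```text
w 15.6 F [3.2 2.1 3.1] M [ 0.36  -0.474  0.244] ang 1.5382 q6 -1.841 [ -1.7  -46.26 -14.96  -0.38   0.77   0.08] [ 494.8 -142.2   46.5]
```

Mz swung to +0.24: the catch is pulling the turret forward, so the notch is just ahead. Smaller steps now.

Request:
move_arm(
  motion=[
    [0,0,0,0,0,0.01,8],
    [0,0,0,0,0,0.02,8],
    [0,0,0,0,0,0.02,8],
  ],
)

```text
t: 22.95
ee_pos: [494.8, -142.2, 46.5]
orientation: [2.235, 2.207, 0.0]
ft_force: [3.1, 3.1, 4.2]
width: 15.7
```

```bash
python3 m.py
```

```text
w 15.7 F [3.1 3.1 4.2] M [ 0.547 -0.59   0.348] ang 1.5582 q6 -1.861 [ -2.49 -46.04 -14.89  -0.53   0.74   0.22] [ 494.8 -142.2   46.5]
```

Request:
move_arm(
  motion=[
    [0,0,0,0,0,0.01,8],
    [0,0,0,0,0,0.02,8],
    [0,0,0,0,0,0.02,8],
  ],
)

```text
t: 23.2
ee_pos: [494.8, -142.2, 46.5]
orientation: [-2.214, -2.229, -0.001]
ft_force: [3.5, 4.3, 4.1]
width: 15.7
```

```bash
python3 m.py
```

```text
w 15.7 F [3.5 4.3 4.1] M [ 0.622 -0.624  0.062] ang 1.5774 q6 -1.881 [ -2.52 -45.87 -14.84  -0.9    0.73  -0.1 ] [ 494.8 -142.2   46.5]
```

Request:
move_arm(
  motion=[
    [0,0,0,0,0,0.01,8],
    [0,0,0,0,0,0.015,8],
    [0,0,0,0,0,0.015,8],
  ],
)

```text
t: 23.45
ee_pos: [494.8, -142.2, 46.5]
orientation: [-2.199, -2.244, -0.001]
ft_force: [3.6, 3.9, 4.0]
width: 15.5
```

```bash
python3 m.py
```

```text
w 15.5 F [3.6 3.9 4. ] M [ 0.627 -0.583 -0.324] ang 1.5911 q6 -1.895 [ -2.09 -45.87 -14.85  -1.1    0.74  -0.36] [ 494.8 -142.2   46.5]
```

Mz has crossed from +0.35 through +0.06 to -0.32, so the notch centre is bracketed at tool angle about 1.58 (turret about 0). Back off 0.01, let go, and rise.

Request:
move_arm(
  motion=[
    [0,0,0,0,0,-0.01,8],
    [0,0,0,0,0,-0.01,8],
    [0,0,0,0,0,-0.01,25],
    [0,0,0,0,0,-0.01,40],
    [0,0,0,0,0,-0.01,50],
  ],
)

```text
t: 23.87
ee_pos: [493.4, -142.4, 45.9]
orientation: [-2.208, -2.233, 0.002]
ft_force: [0.2, -0.2, 1.0]
width: 32.6
```

Request:
move_arm(
  motion=[
    [0,0,0,0,0,0,55],
    [0,0,0,0,0,0,55],
    [0,0,0,0,0,0,55],
    [0,0,0,0,0,0,55],
  ],
)

```text
t: 24.2
ee_pos: [494.5, -142.4, 46.4]
orientation: [-2.209, -2.234, 0.0]
ft_force: [0.7, 0.2, -0.1]
width: 54.5
```

Request:
move_arm(
  motion=[
    [0,0,5,0,0,0,55],
    [0,0,20,0,0,0,55],
    [0,0,45,0,0,0,55],
    [0,0,75,0,0,0,55],
    [0,0,85,0,0,0,55],
  ],
)

```text
t: 24.62
ee_pos: [496.5, -143.0, 135.1]
orientation: [2.206, 2.231, 0.003]
ft_force: [0.8, 0.5, 0.6]
width: 54.8
```

```bash
python3 m.py
python3 - <<'E'
from h import *
w=get_image("wrist");save("w9.png",w["color"])
hsv=cv2.cvtColor(w["color"],cv2.COLOR_RGB2HSV)
for n,lo,hi in(("red",(0,150,120),(6,255,255)),("orange",(8,120,120),(20,255,255)),("blue",(100,150,80),(125,255,255)),("green",(45,80,60),(75,255,255))):
    k,L,s,c=cv2.connectedComponentsWithStats(cv2.inRange(hsv,lo,hi))
    for i in 1+np.argsort(-s[1:,4])[:2]:
        X=atz(w,c[i][1],c[i][0],56)[:2];d=X-[494.5,-142]
        print(n,s[i],X.round(1),"r",np.hypot(*d).round(1),"ang",np.arctan2(d[1],d[0]).round(3))
t=get_image("top");s=get_image("side")
for p,n in((t,"t"),(s,"s")):
  for l,z in(("cover_knob",92),("slide_box",0),("objective",0),("driver",8),("mat",0)):
    for r in mark_of(p,l)[:3]: print(n,l,round(r["p"],2),np.round(r["location"]),np.round(atz(p,*r["location"],z)))
E
```

```text
w 54.8 F [0.8 0.5 0.6] M [ 0.024 -0.065  0.001] ang 1.5821 q6 -1.885 [ 0.000e+00 -4.283e+01 -2.075e+01 -3.000e-02  4.200e-01  0.000e+00] [ 496.5 -143.   135.1]
red [ 258  140   40   41 1268] [ 455.4 -183.4] r 56.9 ang -2.329
red [554 276   9   3  15] [580.7 123.7] r 279.3 ang 1.257
orange [ 481   92  159  194 6541] [458.9  71.7] r 216.6 ang 1.736
orange [ 344  140   41   41 1267] [ 454.6 -100.9] r 57.3 ang 2.342
blue [263 223  37  34 811] [ 536.5 -179.7] r 56.4 ang -0.732
green [342 223  37  34 767] [ 535.2 -103.3] r 56.2 ang 0.76
t cover_knob 0.93 [247. 434.] [ 428. -361.   92.]
t cover_knob 0.84 [309. 390.] [ 273. -245.   92.]
t cover_knob 0.7 [219. 226.] [507. 170.  92.]
t objective 0.59 [140. 311.] [747. -51.   0.]
t driver 0.57 [134. 367.] [ 762. -210.    8.]
s cover_knob 0.95 [306. 314.] [508. 181.  92.]
s cover_knob 0.79 [165. 439.] [ 274. -212.   92.]
s cover_knob 0.55 [127. 374.] [ 435. -328.   92.]
s slide_box 0.69 [340. 165.] [789. 253.   0.]
s objective 0.88 [219. 234.] [746. -46.  -0.]
s driver 0.93 [172. 243.] [ 767. -194.    8.]
```

```bash
python3 -c "
from workcell import *
o=get_obs();print(o['ft_force'],o['t']);print(close_job())"
```

```text
[ 0.06128823 -0.65661462  0.55601511] 25.2667
the job is handed in; nothing more can be done
None
```

The job is done and handed in at 25.3 s of the allowed 67; `close_job` reported no verdict.

- **Cover:** I lifted the largest cover off the drum by its knob and set it down on the mat. The force swung from -3 to +4.4 N at the expected height, and I then released it. Its knob now reads about (507, 175) and the mat centre about (506, 174), so they agree to a few millimetres.
- **Turret:** I turned it counter-clockwise by its wing until the first click. The turning moment went from +0.35 to +0.06 to -0.32 N m, so the click lies at a turret angle of about 0. I backed off 0.01 rad and let go. After release the coloured windows put the wing at +0.01 rad. I could not read the catch itself; these moments are the only evidence that it is home.
- **Bystanders:** The last pictures put the objective, slide box and screwdriver within about a centimetre of where they were at the start. The arm was clear and the force was near zero.

**Checks that failed or disagreed:**
- The first two test closes, one on the knob and one on the wing, shut on air. The fingertips sit roughly 30 mm higher than the reported TCP height, given the heights in the task. I corrected this by going down in small, force-checked steps.
- The top and side cameras differed by about 10 mm in y on the knob.
- I viewed all 12 allowed pictures, so the final checks are numbers only.

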